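# Set out the staining place

## Task

Set out the staining place (left, right and behind as seen from the robot): upright in a straight row behind the steel tray and parallel to it, about 8 cm from centre line to centre line, stand the short dropper bottle level with the tray's left end, the lidded jar level with its right end, and the beaker between them behind the tray's middle. Lay the stack of glass slides flat on the middle of the small carton's top, lengthwise. Leave the tall dropper bottles and the petri dish where they are.

Things in the scene. Friction and masses are not known exactly. Their poses are not given: they have to be found in the camera images.
- tray: shallow steel tray with cut corners, 68 x 150 mm, 22 mm high, fixed to the worktop. Origin at the centre of its underside, on the worktop; its y axis runs along its length to its left end (75 mm from the origin), its x axis points across it to its back, away from the robot (turned up to 0.25 rad). The short bottle belongs at x = +80 mm, y = +75 mm in this frame, the beaker at x = +80 mm, y = 0, the jar at x = +80 mm, y = -75 mm
- carton: small closed cardboard carton, 68 x 112 mm, flat top 34 mm above the worktop, fixed. Origin at the centre of its underside; its y axis runs along its length, z up
- bottle_mid (a point): the short dropper bottle: 70 mm tall, round body 34 mm in diameter up to 48 mm, then a cap of 20 mm diameter, 60 g. This point is on its axis, half-way up (35 mm above its foot); z up along its axis
- jar_mid (a point): small translucent specimen jar with a lid that is fixed on: 48 mm tall, 40 mm in diameter, the lid (top 12 mm) 43 mm, 22 g. This point is at its centre, 24 mm above its foot; z up along its axis
- beaker_mid (a point): small empty glass beaker, open at the top: 58 mm tall, 46 mm in diameter, with a pouring lip, 65 g. This point is on its axis, half-way up (29 mm above its foot); z up along its axis
- slides_mid (a point): flat stack of glass slides that holds together as one piece: 26 mm (x) by 76 mm (y), 9 mm thick (z), 48 g; it lies on the worktop. This point is at its centre, 4.5 mm above its underside; x runs across its width, y along its length
- tall_bottle_mid (a point): bystander: a tall dropper bottle with a pointed nozzle, 89 mm tall, 34 mm in diameter, loose, among the things to be moved; leave it standing where it is (two more like it stand far back on the right and are no part of the job). This point is on its axis, half-way up (44.5 mm above its foot)
- dish: bystander: flat petri dish with its lid on, 64 mm in diameter, 15 mm high, loose; leave it where it is. Origin at the centre of its underside
Things that resemble listed ones, but are neither listed nor needed, are in the scene too. Several things look just like the part that bears slides_mid: the one meant starts nearest to the robot's base. What is shaped like the part that bears beaker_mid but pink is not meant.

How it is judged:
By the outcome, as a careful person would: the job done as asked, in the order asked, and still so for the second after the job is handed in, with the robot touching nothing.
It also fails if it takes over 102 s, if anything falls off the work surface, if the arm or the gripper's body presses on something with over 40 N, if the wrist force passes 120 N, or if a joint passes its speed limit or range.

## Robot

A 7-joint arm with a two-finger parallel gripper is mounted at the origin on a cart in front of the work surface, level with it; the furniture and walls round the work are solid. World frame = base frame: x ahead of the robot, y to its left, z up, the work surface at z = 0. Lengths are in m, angles in rad, forces in N, time in s.
With the tool pointing down it reaches from about 0.4 to 0.85 m from the base axis. Payload 10.4 kg.
Tool frame: the origin (TCP) lies midway between the tips of the shut fingers; the grasp point (between the pads) lies manip.pinch_z behind it (manip.pinch_z is the distance from the TCP to the grasp point, in m); z points along the fingers, y is the direction in which the jaws open and shut (so a half turn about z gives the same grasp; the last joint's range is limited). The gripper opens to 85 mm and grips with 20 to 120 N. Pads are 22 mm wide; open, the fingers measure 114 mm over their backs; the gripper's body (76 mm by 85 mm) begins 54 mm behind the grasp point. The pads swing forward as they close: fully open they stand 13 mm farther back than shut.
Start: joints at [-1.346, 0.332, -0.065, 1.46, 0.022, 1.35, -0.088], TCP at [0.153, 0.606, 0.231] pointing down, gripper open.
Joint ranges: [-2.6, 2.6], [-0.5, 2.12], [-1.47, 1.34], [0.16, 2.42], [-1.27, 4.41], [0.06, 2.06], [-2.6, 2.6]. Speed limits (rad/s): [2.22, 2.22, 2.79, 2.79, 3.14, 3.14, 3.14].

## Interface

Orientations are given as a unit quaternion [x, y, z, w].
In Python, from workcell import manip gives the robot as it stands.
- The arm moves only by the shell command python3 -m handwheel 'ROWS' [FORCE]. ROWS is JSON, a list that holds one entry, the list of rows, each a list of 7 numbers: the shift along the tool's x, y, z in m, then the turn, a rotation vector about the tool's x, y, z in rad, then the finger opening in m, from 0 to 0.0854. In form: [[[tx, ty, tz, ax, ay, az, claw], ...]]. A call has 1 to 8 rows; each row is the pose to reach, as a shift and turn from the pose commanded when the call began, along the tool's axes at that moment; what a row does not reach only later rows make up. A row lasts 1/8 s, in which the tool goes at most 62.5 mm and 10.7 degrees, less where a joint would pass 70% of its speed; a pose out of reach is approached as far as the arm can. A call with a gripper value outside its range is refused whole. The fingers move at their own pace and stop on an object; FORCE is the grip in N (left out, the last holds). Time passes only in rows, so rows that repeat a pose let the fingers close. It gives the time, the measured TCP pose, the force and the opening at its end, in the units of the state.
- manip.get_obs(): the state, without advancing time (a new reading comes with each control period).
- manip.camera(name): name is "side" or "top"; returns the picture (420x560x3 uint8, blue, green, red); there is no depth.
- manip.calibration(name): a dict with "fx", "fy", "cx", "cy" (pixels), "view" (4x4, takes a point from world to camera coordinates). Camera axes: x right, y up, looking along -z (the intrinsics and any distortion apply to the point x, -y, -z); pixel columns grow to the right and rows downward; lengths in m; the calibration is good to about 2 mm. A picture is of the moment at which its call begins. calibration takes no time and is no camera call.
- manip.hand_in(): hands the job in, once; it reports no verdict.
The state is a dict: "clock": time; "joint_pos": joint angles; "joint_velocities": joint speeds; "tau": joint torques, N m; "position": TCP position; "ee_rot": TCP orientation; "ft_force": force on the tool from outside, world axes, zero at the start; "torque": the same for the moment, N m; "grip_width": opening from 0.0 (shut) to 1.0 (fully open).
Only numpy, scipy, OpenCV 4.12 (cv2) and the standard library are available. Lean on these libraries where they do the work, as an engineer would, in place of code of your own. Each camera call takes 0.05 s, during which the arm holds its last target.

## Working session

There is one attempt and no reset: what is moved stays moved. The work goes in short steps, Python scripts to look and compute and a shell command to move; the robot and the scene stay as the last step left them, time stands still between calls to the robot, and variables do not carry over. Pictures are saved under pics/ and viewed, and the job is handed in when it is done.

```bash
mkdir -p pics; ls; python3 - <<'E'
from workcell import manip
import cv2
o=manip.get_obs()
for k,v in o.items(): print(k,v)
print(manip.pinch_z)
for n in("side","top"):
    cv2.imwrite(f"pics/{n}0.png",manip.camera(n)); print(n,manip.calibration(n))
E
```

```text
pics
clock 0.0
joint_pos [-1.34559871  0.33291489 -0.0646925   1.46093421  0.02163385  1.3498997
 -0.08850465]
joint_velocities [-0.00173664  0.0021918  -0.00045858  0.00102839  0.00092489 -0.00094129
 -0.00024696]
tau [ 4.91861974e-04 -6.25434852e+01  4.95756743e-02 -3.91609776e+01
  1.62681984e-02  9.92848916e-03 -5.34416586e-06]
position [0.15322244 0.60554284 0.23049245]
ee_rot [ 1.23573820e-01  9.92335114e-01 -7.28789588e-04 -3.93736627e-05]
ft_force [0.00120293 0.34937492 0.35199752]
torque [-0.0069602  -0.0056754   0.01480491]
grip_width 1.0001036259854204
0.0187
side {'fx': 402.1933738793985, 'fy': 402.1933738793985, 'cx': 283.4742081920724, 'cy': 212.35503044231646, 'view': array([[-0.97788642, -0.20912432,  0.00227276,  0.53663873],
       [ 0.14402984, -0.66553907,  0.73233404, -0.15097153],
       [-0.15163625,  0.71646686,  0.68094176, -0.95382945],
       [ 0.        ,  0.        ,  0.        ,  1.        ]])}
top {'fx': 448.8912732038026, 'fy': 448.8912732038026, 'cx': 277.2400710457752, 'cy': 212.44977313622388, 'view': array([[ 1.60302117e-02, -9.99871496e-01,  1.56508314e-04,
        -5.77164040e-02],
       [ 9.81595803e-01,  1.57670011e-02,  1.90318368e-01,
        -5.84896243e-01],
       [-1.90296379e-01, -2.89721583e-03,  9.81722412e-01,
        -1.16701146e+00],
       [ 0.00000000e+00,  0.00000000e+00,  0.00000000e+00,
         1.00000000e+00]])}
```

View pics/side0.png

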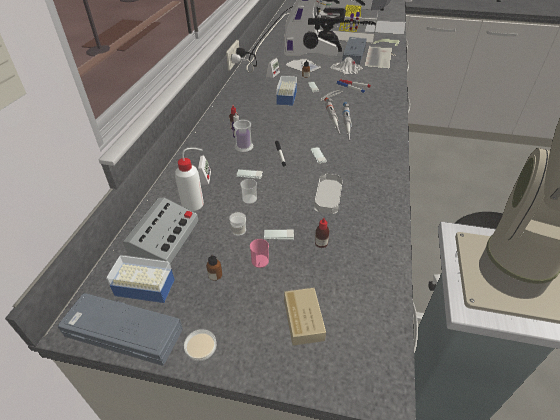

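View pics/top0.png

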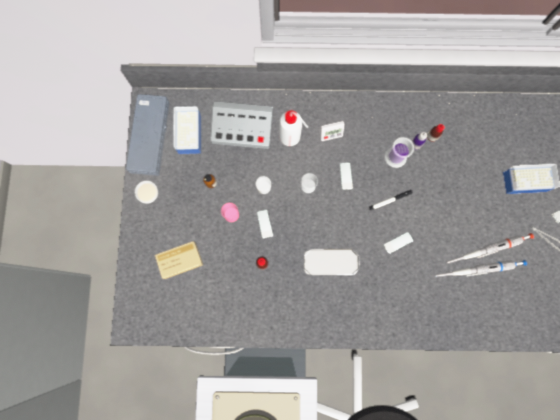

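```bash
python3 - <<'E'
import cv2
a=cv2.imread("pics/top0.png"); b=cv2.imread("pics/side0.png")
cv2.imwrite("pics/top_c.png",cv2.resize(a[150:300,130:380],(800,480),interpolation=cv2.INTER_CUBIC)) # x3.2
cv2.imwrite("pics/side_c.png",cv2.resize(b[160:370,150:360],(600,600),interpolation=cv2.INTER_CUBIC))
E
```

```text
(no output)
```

View pics/top_c.png

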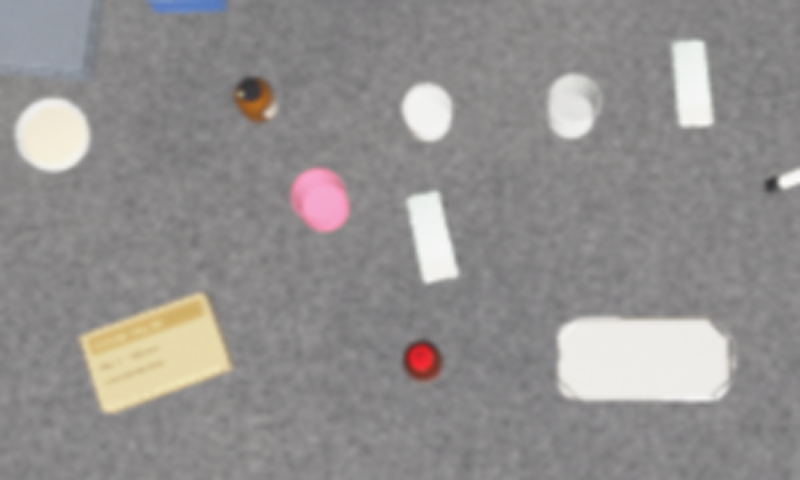

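View pics/side_c.png

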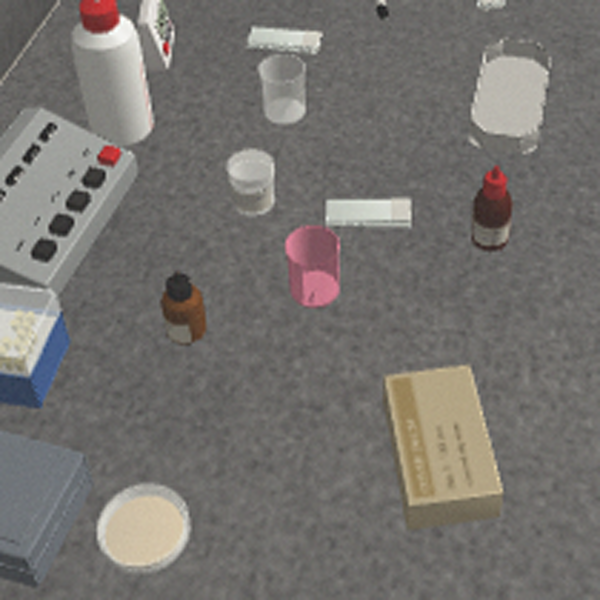

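```bash
cat > h.py <<'E'
import numpy as np, cv2
from workcell import manip
from scipy.optimize import minimize
C={n:manip.calibration(n) for n in("side","top")}
def proj(n,P):
    c=C[n];P=np.atleast_2d(np.asarray(P,float))
    q=P@c['view'][:3,:3].T+c['view'][:3,3]
    return np.c_[c['cx']+c['fx']*q[:,0]/-q[:,2], c['cy']-c['fy']*q[:,1]/-q[:,2]]
def unproj(n,uv,z):
    c=C[n];R=c['view'][:3,:3];t=c['view'][:3,3]
    d=R.T@np.array([(uv[0]-c['cx'])/c['fx'],-(uv[1]-c['cy'])/c['fy'],-1]);o=-R.T@t
    return o+d*(z-o[2])/d[2]
th=np.linspace(0,2*np.pi,40)
def cyl(x,y,prof,z0=0):
    return np.vstack([np.c_[x+r*np.cos(th),y+r*np.sin(th),0*th+z+z0] for r,z in prof])
def box(x,y,yaw,lx,ly,z0,z1):
    c,s=np.cos(yaw),np.sin(yaw)
    return np.array([[x+c*a-s*b,y+s*a+c*b,z] for a in(-lx/2,lx/2) for b in(-ly/2,ly/2) for z in(z0,z1)])
P={'bottle':[(.017,0),(.017,.048),(.010,.05),(.010,.070)],'jar':[(.02,0),(.02,.036),(.0215,.036),(.0215,.048)],
'beaker':[(.023,0),(.023,.058)],'tall':[(.017,0),(.017,.055),(.004,.089)]}
def outline(img,n,pts,col,S=4):
    h=cv2.convexHull(proj(n,pts).astype(np.float32))
    cv2.polylines(img,[np.int32((h+.5)*S)],True,col,1)
def hullmask(n,pts,shape,S=4):
    m=np.zeros((shape[0]*S,shape[1]*S),np.uint8)
    h=cv2.convexHull(proj(n,pts).astype(np.float32)); cv2.fillConvexPoly(m,np.int32((h+.5)*S*16),255,shift=4); return m
def fit(n,mask,f,p0,step,S=4):
    M=cv2.resize(mask.astype(np.float32),None,fx=S,fy=S,interpolation=cv2.INTER_LINEAR)>.5
    def cost(p):
        m=hullmask(n,f(p),mask.shape,S)>0
        return 1-(m&M).sum()/(m|M).sum()
    p0=np.array(p0,float)
    sim=np.vstack([p0]+[p0+np.eye(len(p0))[i]*step[i] for i in range(len(p0))])
    r=minimize(cost,p0,method='Nelder-Mead',options=dict(initial_simplex=sim,xatol=1e-4,fatol=1e-4))
    return r.x,r.fun
E
python3 - <<'E'
from h import *
a=cv2.imread("pics/top0.png")
bg=np.median(a[150:300,130:380].reshape(-1,3),0); print(bg)
d=np.abs(cv2.GaussianBlur(a,(3,3),0).astype(float)-bg).max(2)
def comp(uv,thr=35):
    m=(d>thr).astype(np.uint8); k,l,st,ce=cv2.connectedComponentsWithStats(m)
    i=l[uv[1],uv[0]]; 
    print(st[i],ce[i]); return l==i
res={}
for nm,uv,pr in [('bottle',(209,181),'bottle'),('jar',(264,185),'jar'),('beaker',(309,183),'beaker'),('tall',(262,262),'tall'),('pink',(230,212),'beaker')]:
    x0=unproj('top',uv,.03)[:2]
    res[nm]=fit('top',comp(uv),lambda p:cyl(*p,P[pr]),x0,[.01,.01])
m=comp((147,191)); res['dish']=fit('top',m,lambda p:cyl(*p,[(.032,0),(.032,.015)]),unproj('top',(147,191),0)[:2],[.01,.01])
for nm,uv,L in [('slides',(265,224),(.026,.076,0,.009)),('carton',(178,260),(.068,.112,0,.034)),('tray',(330,262),(.068,.15,0,.022))]:
    x0=list(unproj('top',uv,.01)[:2])+[{'slides':1.4,'carton':.2,'tray':0.02}[nm]]
    if nm=='slides': x0[2]=.15
    r=[fit('top',comp(uv,30),lambda p:box(*p,*L),[x0[0],x0[1],x0[2]+o],[.01,.01,.2]) for o in(0,.8,1.57)]
    res[nm]=min(r,key=lambda q:q[1])
for k,v in res.items(): print(k,np.round(v[0],4),round(v[1],3))
import pickle;pickle.dump(res,open('res.pkl','wb'))
for n,sl in(('top',(150,300,130,380)),('side',(160,370,150,360))):
    S=4;im=cv2.resize(cv2.imread(f"pics/{n}0.png"),None,fx=S,fy=S,interpolation=cv2.INTER_LINEAR)
    for nm,pr in(('bottle','bottle'),('jar','jar'),('beaker','beaker'),('tall','tall'),('pink','beaker')): outline(im,n,cyl(*res[nm][0],P[pr]),(0,255,0))
    for nm,L in [('slides',(.026,.076,0,.009)),('carton',(.068,.112,0,.034)),('tray',(.068,.15,0,.022))]: outline(im,n,box(*res[nm][0],*L),(0,255,0))
    outline(im,n,cyl(*res['dish'][0],[(.032,0),(.032,.015)]),(0,255,0))
    c=im[sl[0]*S:sl[1]*S,sl[2]*S:sl[3]*S]; f=min(800/c.shape[1],600/c.shape[0])
    cv2.imwrite(f"pics/ov_{n}.png",cv2.resize(c,None,fx=f,fy=f,interpolation=cv2.INTER_AREA))
E
```

```text
[135. 135. 137.]
[203 174  13  15 139] [208.97841727 180.42446043]
[255 176  17  19 242] [263.2768595  184.39256198]
[301 173  16  21 267] [308.04868914 182.83520599]
[256 256  12  13 130] [261.49230769 262.15384615]
[221 202  19  21 304] [229.79605263 211.94078947]
[134 180  24  24 451] [145.86474501 191.56762749]
[256 209  18  30 340] [264.44705882 223.73823529]
[256 209  18  30 340] [264.44705882 223.73823529]
[256 209  18  30 340] [264.44705882 223.73823529]
[ 155  241   48   38 1166] [177.96312178 259.97941681]
[ 155  241   48   38 1166] [177.96312178 259.97941681]
[ 155  241   48   38 1166] [177.96312178 259.97941681]
[ 304  249   56   27 1408] [330.54403409 262.10440341]
[ 304  249   56   27 1408] [330.54403409 262.10440341]
[ 304  249   56   27 1408] [330.54403409 262.10440341]
bottle [0.6802 0.146 ] 0.211
jar [ 0.6709 -0.0074] 0.058
beaker [ 0.6769 -0.1335] 0.113
tall [ 0.4517 -0.0074] 0.129
pink [0.59  0.084] 0.052
dish [0.6501 0.3287] 0.052
slides [ 0.5624 -0.0121  1.8608] 0.234
carton [0.4559 0.223  0.3666] 0.038
tray [ 0.4573 -0.1986 -0.0157] 0.084
```

View pics/ov_top.png

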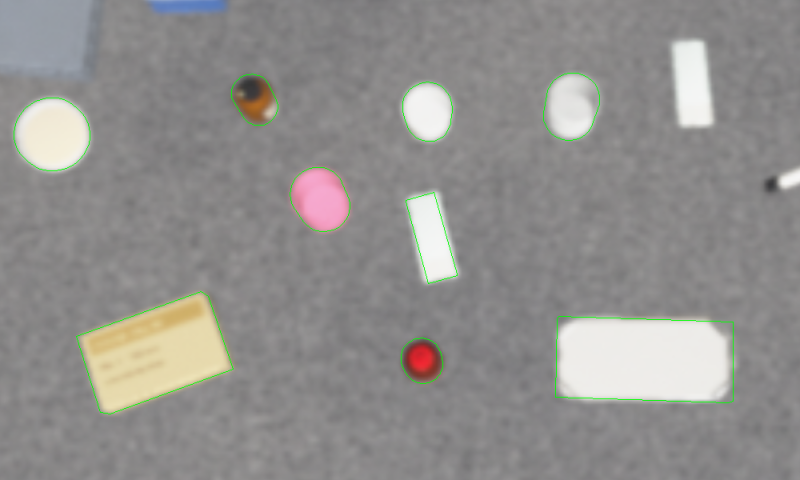

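View pics/ov_side.png

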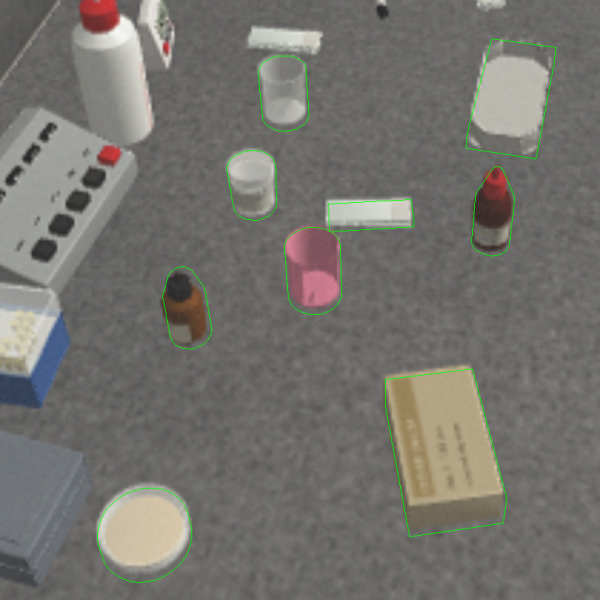

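```bash
cat > m.py <<'E'
from h import *
def msk(n,a,uv,thr):
    x,y=uv; r=40
    w=a[max(0,y-r):y+r,max(0,x-r):x+r].reshape(-1,3); bg=np.median(a[150:300,130:380].reshape(-1,3),0) if n=='top' else np.median(w,0)
    d=np.abs(cv2.GaussianBlur(a,(3,3),0).astype(float)-bg).max(2)
    k,l=cv2.connectedComponents((d>thr).astype(np.uint8)); return l==l[y,x]
E
python3 - <<'E'
from m import *
import pickle; res=pickle.load(open('res.pkl','rb'))
b=cv2.imread("pics/side0.png");a=cv2.imread("pics/top0.png")
for nm,f in [('bottle',lambda p:cyl(*p,P['bottle'])),('jar',lambda p:cyl(*p,P['jar'])),('pink',lambda p:cyl(*p,P['beaker'])),('tall',lambda p:cyl(*p,P['tall'])),('dish',lambda p:cyl(*p,[(.032,0),(.032,.015)])),
  ('slides',lambda p:box(*p,.026,.076,0,.009)),('carton',lambda p:box(*p,.068,.112,0,.034))]:
    p0=res[nm][0]; c=proj('side',f(p0)).mean(0).astype(int)
    for thr in(25,35):
        m=msk('side',b,c,thr); r=fit('side',m,f,p0,[.01,.01,.2][:len(p0)])
        print(nm,thr,m.sum(),np.round(p0,4),np.round(r[0],4),round(r[1],3))
for nm,uv,z,f in [('slides',(265,224),.009,lambda p:box(*p,.026,.076,0,.009)),('carton',(178,260),.034,lambda p:box(*p,.068,.112,0,.034)),('tray',(330,262),.022,lambda p:box(*p,.068,.15,0,.022))]:
    for thr in(15,25,40):
        m=msk('top',a,uv,thr)
        pts=np.argwhere(m)[:,::-1].astype(np.float32)
        rc=cv2.minAreaRect(pts); c=pts.mean(0); W=np.array([unproj('top',q,z)[:2] for q in pts]); cv=np.cov(W.T); w,v=np.linalg.eigh(cv)
        print(nm,thr,m.sum(),rc,W.mean(0).round(4),'long ang',np.arctan2(v[1,1],v[0,1])%np.pi, fit('top',m,f,res[nm][0],[.005,.005,.1]))
E
```

```text
bottle 25 249 [0.6802 0.146 ] [0.6857 0.1415] 0.34
bottle 35 229 [0.6802 0.146 ] [0.6849 0.1411] 0.391
jar 25 276 [ 0.6709 -0.0074] [ 0.6728 -0.0122] 0.25
jar 35 245 [ 0.6709 -0.0074] [ 0.6738 -0.012 ] 0.322
pink 25 353 [0.59  0.084] [0.5927 0.0783] 0.341
pink 35 254 [0.59  0.084] [0.5922 0.0757] 0.523
tall 25 237 [ 0.4517 -0.0074] [ 0.4544 -0.0157] 0.35
tall 35 203 [ 0.4517 -0.0074] [ 0.455  -0.0375] 0.423
dish 25 820 [0.6501 0.3287] [0.6528 0.3238] 0.058
dish 35 780 [0.6501 0.3287] [0.6529 0.3236] 0.094
slides 25 319 [ 0.5624 -0.0121  1.8608] [ 0.5654 -0.0172  1.7805] 0.074
slides 35 291 [ 0.5624 -0.0121  1.8608] [ 0.5663 -0.0166  1.8052] 0.054
carton 25 1516 [0.4559 0.223  0.3666] [0.4613 0.2016 0.3482] 0.166
carton 35 1479 [0.4559 0.223  0.3666] [0.4618 0.2013 0.3384] 0.184
slides 15 377 ((264.42303466796875, 223.61538696289062), (29.221303939819336, 13.139782905578613), 78.69007110595703) [ 0.5621 -0.0125] long ang 0.2548764716852583 (array([ 0.5624034 , -0.01211703,  1.85886816]), np.float64(0.3077305905773059))
slides 25 353 ((264.2941589355469, 223.67645263671875), (29.104274
[... 1078 characters left out ...]
39 , 0.22274887, 0.36605484]), np.float64(0.0376384557479299))
tray 15 1473 ((331.40740966796875, 261.7402038574219), (57.233787536621094, 27.731538772583008), 1.6365771293640137) [ 0.4565 -0.1972] long ang 1.5674675150334711 (array([ 0.45731767, -0.19853159, -0.01471682]), np.float64(0.0843253556763035))
tray 25 1422 ((331.4999694824219, 261.5), (54.99999237060547, 26.999996185302734), -0.0) [ 0.4562 -0.1969] long ang 1.5707036968937345 (array([ 0.45733552, -0.19858838, -0.01566655]), np.float64(0.08441722972972976))
tray 40 1345 ((331.0, 262.0), (26.0, 54.0), 90.0) [ 0.4564 -0.1968] long ang 1.561452725173807 (array([ 0.45733552, -0.19858838, -0.01566655]), np.float64(0.08001218238774799))
```

```bash
python3 -m handwheel '[[[-0.05,-0.025,0,0,0,-0.03,0.085],[-0.1,-0.05,0,0,0,-0.06,0.085],[-0.15,-0.075,0,0,0,-0.09,0.085],[-0.2,-0.1,0,0,0,-0.12,0.085],[-0.25,-0.126,0,0,0,-0.15,0.085],[-0.3,-0.152,0,0,0,-0.18,0.085],[-0.35,-0.178,0,0,0,-0.21,0.085],[-0.4,-0.204,0,0,0,-0.241,0.085]]]' 30
cat > st.py <<'E'
import sys
from h import *
o=manip.get_obs(); p=o['position']; q=o['ee_rot']
from scipy.spatial.transform import Rotation as Ro
R=Ro.from_quat(q).as_matrix()
print('t',round(o['clock'],2),'p',p.round(4),'yang',round(np.arctan2(R[1,1],R[0,1]),4),'zax',R[:,2].round(3),'F',np.round(o['ft_force'],1),'g',round(o['grip_width']*85.4,1),'q7',np.round(o['joint_pos'],2))
if len(sys.argv)>3:
    t=np.array([float(v) for v in sys.argv[1:4]]); print('tool delta',(R.T@(t-p)).round(4))
E
python3 st.py .681 .1435 .13
```

```text
clock: 1.1
position: [0.492, 0.3086, 0.2311]
ee_rot: [0.003, 1.0, -0.0, -0.0]
ft_force: [1.0, 0.5, -0.3]
grip_width: 0.996
t 1.1 p [0.492  0.3086 0.2311] yang 1.5652 zax [-0. -0. -1.] F [ 1.   0.5 -0.3] g 85.1 q7 [-0.8   0.23  0.19  1.59 -0.04  1.32  0.96]
tool delta [-0.1899 -0.164   0.1011]
```

```bash
python3 -m handwheel '[[[-0.047,-0.041,0.01,0,0,0,0.085],[-0.095,-0.082,0.03,0,0,0,0.085],[-0.142,-0.123,0.06,0,0,0,0.085],[-0.19,-0.164,0.1,0,0,0,0.085],[-0.19,-0.164,0.1,0,0,0,0.085]]]'
python3 st.py .681 .1435 .012; python3 - <<'E'
from h import *
for n in("side","top"): cv2.imwrite(f"pics/{n}1.png",manip.camera(n))
a=cv2.imread("pics/side1.png")[190:330,130:330]; b=cv2.imread("pics/top1.png")[120:260,110:310]
cv2.imwrite("pics/c1.png",np.hstack([cv2.resize(a,None,fx=2,fy=2,interpolation=2),cv2.resize(b,None,fx=2,fy=2,interpolation=2)]))
E
```

```text
clock: 1.72
position: [0.6804, 0.1406, 0.1281]
ee_rot: [0.005, 1.0, -0.001, -0.002]
ft_force: [-1.2, 0.6, -0.1]
grip_width: 1.0
t 1.73 p [0.6804 0.1406 0.1281] yang 1.5599 zax [-0.003 -0.003 -1.   ] F [-1.2  0.6 -0.1] g 85.4 q7 [-0.47  0.56  0.29  1.39 -0.16  1.22  1.39]
tool delta [-0.0009  0.0032  0.1161]
```

View pics/c1.png

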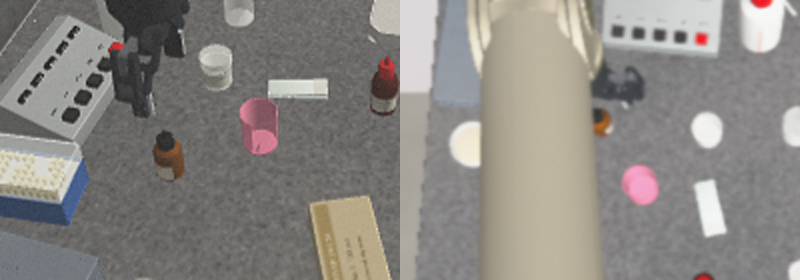

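```bash
python3 - <<'E'
from h import *
p=np.array([.6804,.1406,.1281])
for s in(-.04,0,.04): print(proj('side',p+[0,s,.012]),(proj('side',p+[0,s,.012])-[130,190])*2, (proj('top',p+[0,s,.012])-[110,120])*2)
a=cv2.imread("pics/side1.png")[180:260,170:250]
cv2.imwrite("pics/c2.png",cv2.resize(a,None,fx=7,fy=7,interpolation=2))
E
```

```text
[[215.90830786 220.18925337]] [[171.81661572  60.37850673]] [[220.34485228  98.7556802 ]]
[[209.75093137 232.88753013]] [[159.50186274  85.77506027]] [[189.38505705  98.27590532]]
[[203.16947326 246.46038487]] [[146.33894652 112.92076974]] [[158.43145064  97.79622635]]
```

View pics/c2.png

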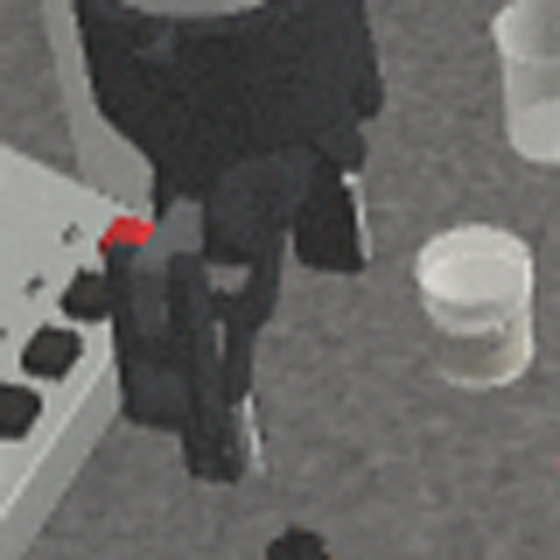

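```bash
python3 -m handwheel '[[[-0.001,0.002,0.04,0,0,0,0.085],[-0.001,0.002,0.08,0,0,0,0.085],[-0.001,0.002,0.116,0,0,0,0.085],[-0.001,0.002,0.116,0,0,0,0.085],[-0.001,0.002,0.116,0,0,0,0.02],[-0.001,0.002,0.116,0,0,0,0.02],[-0.001,0.002,0.116,0,0,0,0.02],[-0.001,0.002,0.116,0,0,0,0.02]]]' 30
python3 st.py .681 .1435 .1
```

```text
clock: 2.82
position: [0.6817, 0.1471, 0.017]
ee_rot: [0.003, 1.0, 0.0, 0.001]
ft_force: [-2.0, 0.9, 6.9]
grip_width: 0.386
t 2.83 p [0.6817 0.1471 0.017 ] yang 1.564 zax [ 0.002  0.001 -1.   ] F [-2.   0.9  6.9] g 33.0 q7 [-0.46  0.67  0.26  1.46 -0.19  1.03  1.41]
tool delta [ 0.0005 -0.0036 -0.083 ]
```

```bash
python3 -m handwheel '[[[0,0,0,0,0,0,0.02],[0,0,0,0,0,0,0.02]]]'
python3 st.py .681 .1435 .1;  python3 - <<'E'
from h import *
a=manip.camera("side");cv2.imwrite("pics/s3.png",cv2.resize(a[200:300,160:260],None,fx=6,fy=6,interpolation=2))
E
```

```text
clock: 3.08
position: [0.6817, 0.1471, 0.017]
ee_rot: [0.003, 1.0, 0.0, 0.001]
ft_force: [-2.5, 0.4, 6.9]
grip_width: 0.386
t 3.08 p [0.6817 0.1471 0.017 ] yang 1.564 zax [ 0.002  0.001 -1.   ] F [-2.5  0.4  6.9] g 33.0 q7 [-0.46  0.67  0.26  1.46 -0.19  1.03  1.41]
tool delta [ 0.0005 -0.0035 -0.083 ]
```

View pics/s3.png

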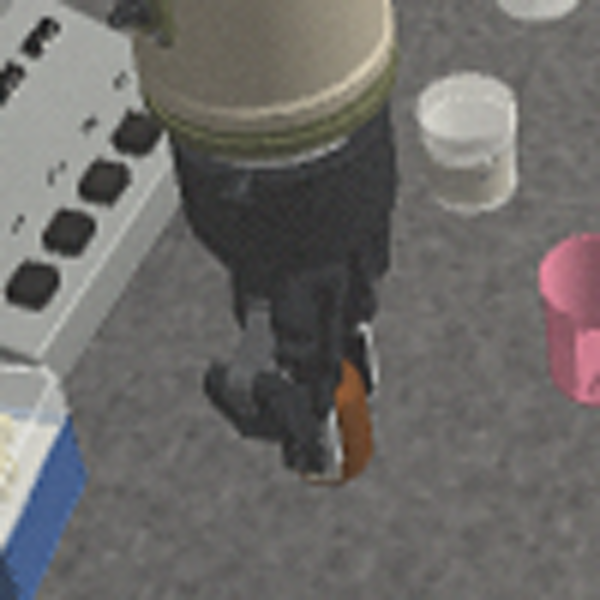

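```bash
python3 -m handwheel '[[[0,0,-0.03,0,0,0,0.02],[0,0,-0.07,0,0,0,0.02],[0.02,-0.04,-0.1,0,0,0,0.02],[0.045,-0.087,-0.11,0,0,0,0.02],[0.07,-0.134,-0.11,0,0,0,0.02],[0.095,-0.181,-0.11,0,0,0,0.02],[0.12,-0.228,-0.11,0,0,0,0.02],[0.143,-0.273,-0.11,0,0,0,0.02]]]'
python3 -m handwheel '[[[0,0,0,0,0,0,0.02],[0,0,0,0,0,0,0.02]]]'
python3 st.py .5385 -.1265 .02;  python3 - <<'E'
from h import *
a=manip.camera("side");cv2.imwrite("pics/s4.png",cv2.resize(a[100:300,160:360],None,fx=3,fy=3,interpolation=2))
E
```

```text
clock: 4.12
position: [0.5351, -0.1269, 0.1259]
ee_rot: [0.004, 1.0, 0.0, 0.0]
ft_force: [-0.1, -0.3, -0.8]
grip_width: 0.386
clock: 4.38
position: [0.5365, -0.1247, 0.1257]
ee_rot: [0.003, 1.0, 0.0, 0.0]
ft_force: [0.1, 0.5, -1.1]
grip_width: 0.386
t 4.38 p [ 0.5365 -0.1247  0.1257] yang 1.564 zax [ 0.001  0.001 -1.   ] F [ 0.1  0.5 -1.1] g 33.0 q7 [-0.2   0.26  0.4   1.81 -0.11  1.09  1.8 ]
tool delta [-0.002  -0.0018  0.1057]
```

View pics/s4.png

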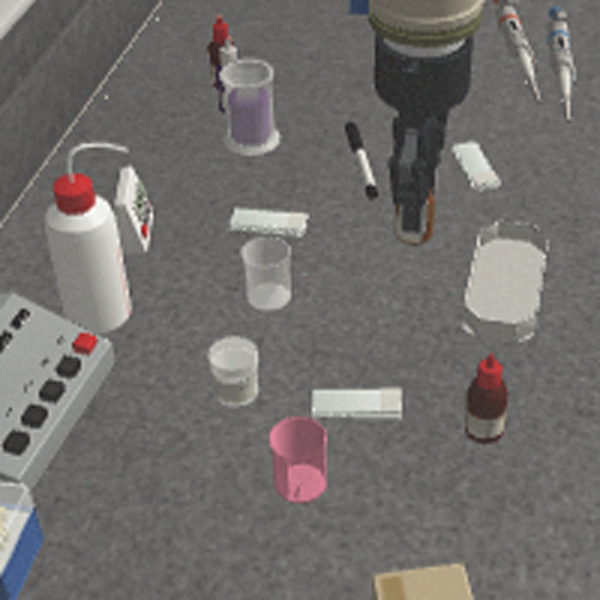

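```bash
python3 -m handwheel '[[[-0.002,-0.002,0.04,0,0,0,0.02],[-0.002,-0.002,0.08,0,0,0,0.02],[-0.002,-0.002,0.1,0,0,0,0.02],[-0.002,-0.002,0.106,0,0,0,0.02],[-0.002,-0.002,0.106,0,0,0,0.02],[-0.002,-0.002,0.106,0,0,0,0.02]]]'
python3 st.py .5385 -.127 .0175
```

```text
clock: 5.18
position: [0.539, -0.1271, 0.0203]
ee_rot: [0.003, 1.0, 0.0, 0.001]
ft_force: [-0.3, -0.4, 0.0]
grip_width: 0.387
t 5.17 p [ 0.539  -0.1271  0.0203] yang 1.5645 zax [ 0.002  0.    -1.   ] F [-0.3 -0.4  0. ] g 33.1 q7 [-0.16  0.41  0.37  1.88 -0.19  0.88  1.86]
tool delta [0.0005 0.0001 0.0028]
```

```bash
python3 -m handwheel '[[[0,0,0.002,0,0,0,0.02],[0,0,0.003,0,0,0,0.02]]]'
python3 -m handwheel '[[[0,0,0,0,0,0,0.05],[0,0,0,0,0,0,0.07],[0,0,0,0,0,0,0.07],[0,0,0,0,0,0,0.07],[0,0,-0.03,0,0,0,0.07],[0,0,-0.08,0,0,0,0.085],[0,0,-0.12,0,0,0,0.085],[-0.02,0.02,-0.12,0,0,0,0.085]]]'
python3 st.py .673 -.011 .11
```

```text
clock: 5.42
position: [0.5384, -0.1273, 0.0168]
ee_rot: [0.003, 1.0, 0.0, 0.0]
ft_force: [-5.3, 1.7, 13.8]
grip_width: 0.385
clock: 6.42
position: [0.5595, -0.1095, 0.1401]
ee_rot: [0.005, 1.0, -0.0, 0.003]
ft_force: [0.7, -0.0, -0.4]
grip_width: 0.995
t 6.42 p [ 0.5595 -0.1095  0.1401] yang 1.5603 zax [ 0.006 -0.001 -1.   ] F [ 0.7 -0.  -0.4] g 85.0 q7 [-0.22  0.28  0.39  1.75 -0.12  1.13  1.77]
tool delta [-0.1122  0.0997  0.0307]
```

```bash
python3 -m handwheel '[[[-0.04,0.035,0,0,0,0,0.085],[-0.08,0.07,0,0,0,0,0.085],[-0.112,0.098,0.02,0,0,0,0.085],[-0.112,0.098,0.05,0,0,0,0.085],[-0.112,0.098,0.05,0,0,0,0.085],[-0.112,0.098,0.05,0,0,0,0.085]]]'
python3 st.py .672 -.011 .017; python3 - <<'E'
from h import *
a=manip.camera("side");cv2.imwrite("pics/s5.png",cv2.resize(a[100:300,160:360],None,fx=3,fy=3,interpolation=2))
E
```

```text
clock: 7.18
position: [0.6711, -0.011, 0.0875]
ee_rot: [0.004, 1.0, -0.0, 0.001]
ft_force: [0.6, -0.1, 0.3]
grip_width: 0.998
t 7.17 p [ 0.6711 -0.011   0.0875] yang 1.563 zax [ 0.001 -0.    -1.   ] F [ 0.6 -0.1  0.3] g 85.2 q7 [-0.29  0.55  0.33  1.5  -0.19  1.12  1.64]
tool delta [-0.0008 -0.      0.0705]
```

View pics/s5.png

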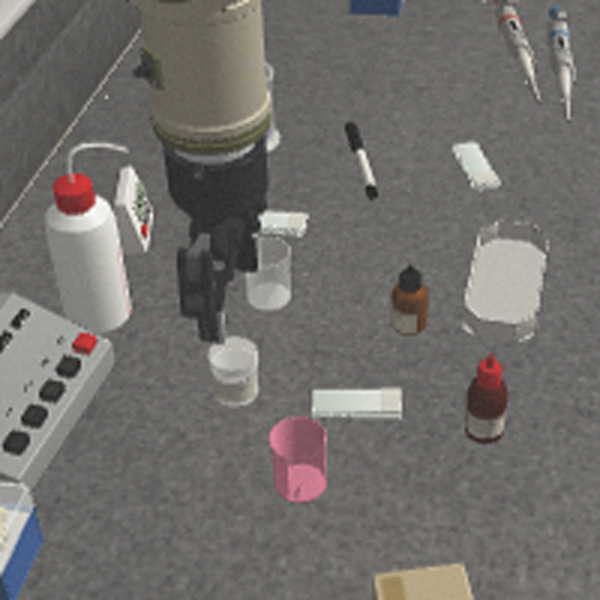

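Bottle stands upright at about (410,300) in the crop, behind the tray's left end. Gripper is over the jar.

```bash
python3 -m handwheel '[[[-0.001,0,0.04,0,0,0,0.085],[-0.001,0,0.07,0,0,0,0.085],[-0.001,0,0.07,0,0,0,0.085],[-0.001,0,0.07,0,0,0,0.03],[-0.001,0,0.07,0,0,0,0.03],[-0.001,0,0.07,0,0,0,0.03],[-0.001,0,0.07,0,0,0,0.03]]]' 25
python3 st.py .672 -.011 .12
```

```text
clock: 8.1
position: [0.6729, -0.0102, 0.0182]
ee_rot: [0.003, 1.0, 0.0, 0.001]
ft_force: [-1.7, -0.4, 6.4]
grip_width: 0.49
t 8.1 p [ 0.6729 -0.0102  0.0182] yang 1.5639 zax [ 0.003  0.    -1.   ] F [-1.7 -0.4  6.4] g 41.8 q7 [-0.28  0.63  0.31  1.54 -0.22  1.    1.66]
tool delta [ 0.0007 -0.0008 -0.1018]
```

```bash
python3 -m handwheel '[[[0,0,-0.04,0,0,0,0.03],[0,0,-0.09,0,0,0,0.03],[0.015,-0.04,-0.12,0,0,0,0.03],[0.04,-0.087,-0.13,0,0,0,0.03],[0.065,-0.134,-0.13,0,0,0,0.03],[0.09,-0.181,-0.13,0,0,0,0.03],[0.115,-0.228,-0.13,0,0,0,0.03],[0.135,-0.266,-0.13,0,0,0,0.03]]]'
python3 -m handwheel '[[[0,0,0.03,0,0,0,0.03],[0,0,0.06,0,0,0,0.03],[0,0,0.06,0,0,0,0.03]]]'
python3 st.py .5378 -.2768 .0215;  python3 - <<'E'
from h import *
a=manip.camera("side");cv2.imwrite("pics/s6.png",cv2.resize(a[100:300,160:360],None,fx=3,fy=3,interpolation=2))
E
```

```text
clock: 9.1
position: [0.5339, -0.2775, 0.1473]
ee_rot: [0.004, 1.0, -0.0, 0.001]
ft_force: [0.4, -0.7, -0.1]
grip_width: 0.49
clock: 9.48
position: [0.5338, -0.2747, 0.085]
ee_rot: [0.003, 1.0, 0.001, -0.002]
ft_force: [0.2, 0.3, 0.3]
grip_width: 0.495
t 9.47 p [ 0.5338 -0.2747  0.085 ] yang 1.5639 zax [-0.003  0.001 -1.   ] F [0.2 0.3 0.3] g 42.3 q7 [ 0.05  0.42  0.44  1.71 -0.2   1.05  2.12]
tool delta [-0.0042 -0.0022  0.0634]
```

View pics/s6.png

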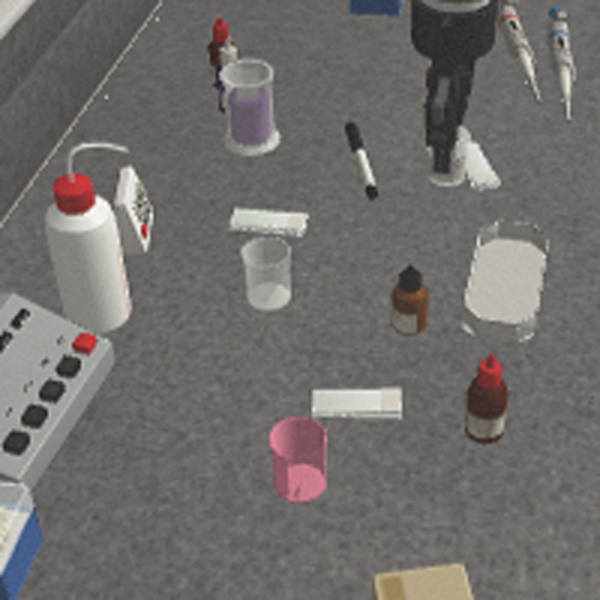

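```bash
python3 -m handwheel '[[[-0.004,-0.002,0.03,0,0,0,0.03],[-0.004,-0.002,0.055,0,0,0,0.03],[-0.004,-0.002,0.062,0,0,0,0.03],[-0.004,-0.002,0.062,0,0,0,0.03],[-0.004,-0.002,0.062,0,0,0,0.03]]]'
python3 st.py .5378 -.2768 .018
```

```text
clock: 10.15
position: [0.5399, -0.2776, 0.0258]
ee_rot: [0.003, 1.0, -0.0, 0.001]
ft_force: [0.6, 0.4, -0.1]
grip_width: 0.489
t 10.15 p [ 0.5399 -0.2776  0.0258] yang 1.564 zax [ 0.002 -0.001 -1.   ] F [ 0.6  0.4 -0.1] g 41.8 q7 [ 0.07  0.51  0.41  1.73 -0.24  0.95  2.15]
tool delta [0.0022 0.0008 0.0078]
```

```bash
python3 -m handwheel '[[[0.002,0.001,0.004,0,0,0,0.03],[0.002,0.001,0.007,0,0,0,0.03],[0.002,0.001,0.007,0,0,0,0.03]]]'
python3 st.py .5378 -.2768 .018
```

```text
clock: 10.52
position: [0.5372, -0.2762, 0.0182]
ee_rot: [0.003, 1.0, 0.0, 0.0]
ft_force: [-3.7, 3.2, 9.9]
grip_width: 0.491
t 10.53 p [ 0.5372 -0.2762  0.0182] yang 1.564 zax [ 0.001  0.    -1.   ] F [-3.7  3.2  9.9] g 42.0 q7 [ 0.07  0.51  0.41  1.74 -0.25  0.93  2.15]
tool delta [-0.0006 -0.0006  0.0002]
```

```bash
python3 -m handwheel '[[[0,0,-0.001,0,0,0,0.05],[0,0,-0.001,0,0,0,0.06],[0,0,-0.001,0,0,0,0.06],[0,0,-0.03,0,0,0,0.06],[0,0,-0.08,0,0,0,0.085],[0,0,-0.11,0,0,0,0.085],[-0.04,0.04,-0.11,0,0,0,0.085],[-0.08,0.08,-0.11,0,0,0,0.085]]]'
python3 -m handwheel '[[[-0.03,0.03,0,0,0,0,0.085],[-0.06,0.06,0,0,0,0,0.085],[-0.06,0.06,0.03,0,0,0,0.085],[-0.06,0.06,0.03,0,0,0,0.085]]]'
python3 st.py .678 -.137 .012; python3 - <<'E'
from h import *
a=manip.camera("side");cv2.imwrite("pics/s7.png",cv2.resize(a[100:300,160:360],None,fx=3,fy=3,interpolation=2))
E
```

```text
clock: 11.52
position: [0.6186, -0.1963, 0.128]
ee_rot: [0.004, 1.0, 0.0, 0.001]
ft_force: [0.5, -0.4, -0.7]
grip_width: 0.997
clock: 12.02
position: [0.6764, -0.1367, 0.0946]
ee_rot: [0.003, 1.0, 0.0, -0.002]
ft_force: [0.4, 0.0, 0.4]
grip_width: 0.996
t 12.03 p [ 0.6764 -0.1367  0.0946] yang 1.5645 zax [-0.005  0.    -1.   ] F [0.4 0.  0.4] g 85.1 q7 [-0.13  0.59  0.38  1.43 -0.23  1.16  1.85]
tool delta [-0.002  -0.0003  0.0826]
```

View pics/s7.png

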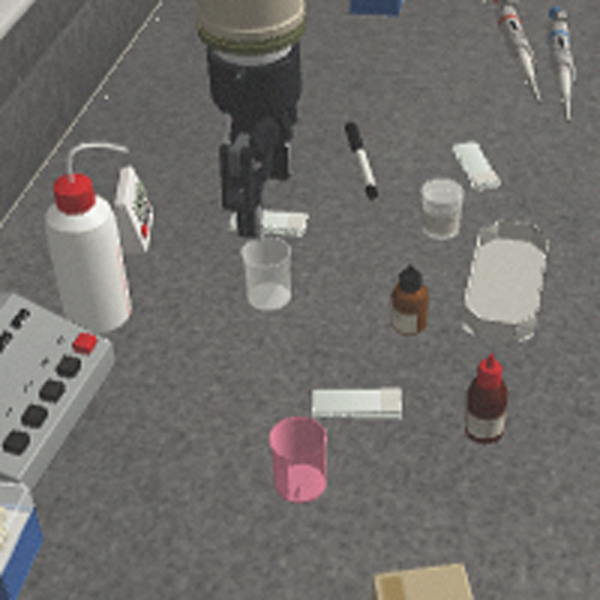

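```bash
python3 -m handwheel '[[[-0.001,0,0.04,0,0,0,0.085],[-0.001,0,0.08,0,0,0,0.085],[-0.001,0,0.08,0,0,0,0.085],[-0.001,0,0.08,0,0,0,0.03],[-0.001,0,0.08,0,0,0,0.03],[-0.001,0,0.08,0,0,0,0.03],[-0.001,0,0.08,0,0,0,0.03]]]' 25
python3 st.py .538 -.202 .12
```

```text
clock: 12.95
position: [0.6804, -0.1375, 0.0196]
ee_rot: [0.003, 1.0, -0.0, 0.002]
ft_force: [0.1, 1.1, 7.2]
grip_width: 0.521
t 12.95 p [ 0.6804 -0.1375  0.0196] yang 1.5641 zax [ 0.003 -0.    -1.   ] F [0.1 1.1 7.2] g 44.5 q7 [-0.11  0.68  0.35  1.48 -0.26  1.03  1.86]
tool delta [ 0.1416 -0.0655 -0.1008]
```

```bash
python3 -m handwheel '[[[0,0,-0.04,0,0,0,0.03],[0,0,-0.09,0,0,0,0.03],[0.04,-0.02,-0.11,0,0,0,0.03],[0.09,-0.042,-0.12,0,0,0,0.03],[0.14,-0.064,-0.12,0,0,0,0.03],[0.14,-0.064,-0.12,0,0,0,0.03],[0.14,-0.064,-0.08,0,0,0,0.03],[0.14,-0.064,-0.08,0,0,0,0.03]]]'
python3 st.py .5395 -.202 .021;  python3 - <<'E'
from h import *
a=manip.camera("side");cv2.imwrite("pics/side8.png",a);b=manip.camera("top");cv2.imwrite("pics/top8.png",b)
cv2.imwrite("pics/s8.png",cv2.resize(a[130:230,240:360],None,fx=6,fy=6,interpolation=2))
E
```

```text
clock: 13.95
position: [0.5374, -0.1992, 0.0956]
ee_rot: [0.003, 1.0, 0.001, -0.002]
ft_force: [-0.0, 0.5, 0.8]
grip_width: 0.518
t 13.95 p [ 0.5374 -0.1992  0.0956] yang 1.5647 zax [-0.004  0.001 -1.   ] F [-0.   0.5  0.8] g 44.2 q7 [-0.08  0.35  0.43  1.78 -0.16  1.05  1.97]
tool delta [-0.0024 -0.0029  0.0746]
```

View pics/s8.png

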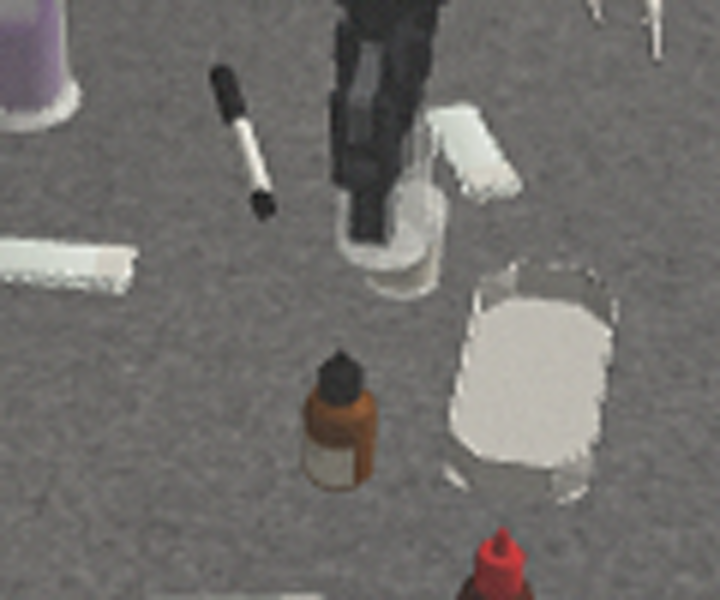

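```bash
python3 -m handwheel '[[[-0.002,-0.003,0.02,0,0,0,0.03],[-0.002,-0.003,0.045,0,0,0,0.03],[-0.002,-0.003,0.068,0,0,0,0.03],[-0.002,-0.003,0.068,0,0,0,0.03],[-0.002,-0.003,0.068,0,0,0,0.03]]]'
python3 st.py .5395 -.202 .019
```

```text
clock: 14.68
position: [0.5412, -0.2036, 0.0301]
ee_rot: [0.003, 1.0, -0.0, 0.001]
ft_force: [0.1, -0.6, -0.5]
grip_width: 0.519
t 14.68 p [ 0.5412 -0.2036  0.0301] yang 1.5638 zax [ 0.001 -0.    -1.   ] F [ 0.1 -0.6 -0.5] g 44.3 q7 [-0.05  0.45  0.4   1.81 -0.21  0.93  2.01]
tool delta [0.0017 0.0016 0.0111]
```

```bash
python3 -m handwheel '[[[0.001,0.002,0.006,0,0,0,0.03],[0.001,0.002,0.01,0,0,0,0.03],[0.001,0.002,0.01,0,0,0,0.03]]]'
python3 st.py .5395 -.202 .019
```

```text
clock: 15.05
position: [0.54, -0.201, 0.0195]
ee_rot: [0.003, 1.0, 0.0, 0.0]
ft_force: [0.6, 0.6, 0.8]
grip_width: 0.521
t 15.05 p [ 0.54   -0.201   0.0195] yang 1.5644 zax [ 0.001  0.    -1.   ] F [0.6 0.6 0.8] g 44.5 q7 [-0.05  0.46  0.4   1.82 -0.22  0.91  2.01]
tool delta [ 0.0005 -0.001   0.0005]
```

```bash
python3 -m handwheel '[[[0,0,0,0,0,0,0.05],[0,0,0,0,0,0,0.058],[0,0,0,0,0,0,0.058],[0,0,-0.03,0,0,0,0.058],[0,0,-0.08,0,0,0,0.058],[0,0,-0.13,0,0,0,0.058],[0,0.05,-0.13,0,0,0,0.07],[0,0.1,-0.13,0,0,0,0.07]]]'
python3 -m handwheel '[[[-0.01,0.06,0,0,0,0,0.07],[-0.02,0.12,0,0,0,0,0.07],[-0.02,0.18,0,0,0,0,0.07],[-0.02,0.18,0,0,0,0,0.07]]]'
python3 st.py .563 -.0155 .05; python3 - <<'E'
from h import *
a=manip.camera("side");cv2.imwrite("pics/side9.png",a);b=manip.camera("top");cv2.imwrite("pics/top9.png",b)
cv2.imwrite("pics/s9.png",np.hstack([cv2.resize(a[110:230,240:340],None,fx=4,fy=4,interpolation=2),cv2.resize(b[160:280,280:380],None,fx=4,fy=4,interpolation=2)]))
E
```

```text
clock: 16.05
position: [0.5404, -0.1005, 0.15]
ee_rot: [0.004, 1.0, 0.0, 0.001]
ft_force: [0.1, 0.5, 0.1]
grip_width: 0.816
clock: 16.55
position: [0.5609, 0.0847, 0.149]
ee_rot: [-0.001, 1.0, 0.001, -0.0]
ft_force: [0.7, -0.5, 0.0]
grip_width: 0.816
t 16.55 p [0.5609 0.0847 0.149 ] yang 1.5725 zax [-0.001  0.002 -1.   ] F [ 0.7 -0.5  0. ] g 69.6 q7 [-0.47  0.27  0.28  1.74 -0.08  1.15  1.41]
tool delta [-0.002  -0.1004  0.0988]
```

View pics/s9.png

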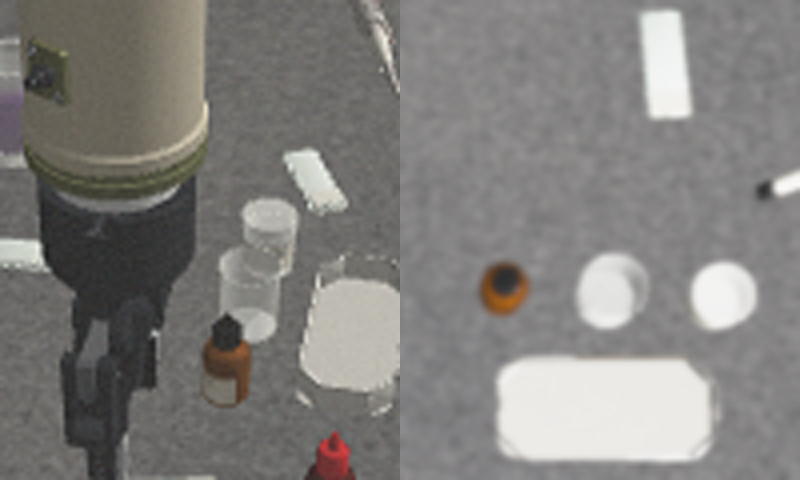

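```bash
cat > chk.py <<'E'
from m import *
import sys
a=cv2.imread(sys.argv[1])
def oct(p,ch=.012):
    x,y,w=p;c,s=np.cos(w),np.sin(w);A,B=.034,.075
    L=[(A-ch,B),(A,B-ch),(A,-B+ch),(A-ch,-B),(-A+ch,-B),(-A,-B+ch),(-A,B-ch),(-A+ch,B)]
    return np.array([[x+c*u-s*v,y+s*u+c*v,z] for u,v in L for z in(0,.022)])
T=[]
for thr in(15,20,30): 
    m=msk('top',a,(330,262),thr); r=fit('top',m,oct,[.457,-.198,0],[.005,.005,.05]); print(r); T.append(r[0])
t=np.mean(T,0)
for nm,uv in(('bottle',(306,232)),('beaker',(331,232)),('jar',(361,233))):
    for thr in(22,32):
        m=msk('top',a,uv,thr); r=fit('top',m,lambda p:cyl(*p,P[nm]),unproj('top',uv,.03)[:2],[.01,.01]); d=r[0]-t[:2]; c,s=np.cos(t[2]),np.sin(t[2])
        print(nm,m.sum(),r[0].round(4),round(r[1],3),'tray frame mm',np.round([1e3*(c*d[0]+s*d[1]),1e3*(-s*d[0]+c*d[1])],1))
E
python3 chk.py pics/top9.png
```

```text
(array([ 0.45640211, -0.19803959, -0.00766123]), np.float64(0.07001833610507013))
(array([ 0.45661615, -0.1978342 , -0.01232332]), np.float64(0.06405065472088212))
(array([ 0.45699773, -0.19771373, -0.01774021]), np.float64(0.062330386063205845))
bottle 158 [ 0.5384 -0.1268] 0.065 tray frame mm [80.9 72.1]
bottle 142 [ 0.539  -0.1266] 0.103 tray frame mm [81.4 72.3]
beaker 280 [ 0.5375 -0.2002] 0.09 tray frame mm [80.9 -1.3]
beaker 251 [ 0.5376 -0.1998] 0.153 tray frame mm [81.  -0.9]
jar 259 [ 0.5351 -0.278 ] 0.086 tray frame mm [ 79.4 -79.1]
jar 242 [ 0.5358 -0.2774] 0.087 tray frame mm [ 80.1 -78.6]
```

```bash
python3 -m handwheel '[[[0,-0.03,0.01,0,0,-0.08,0.055],[0,-0.065,0.04,0,0,-0.16,0.055],[-0.002,-0.098,0.07,0,0,-0.25,0.055],[-0.002,-0.098,0.1,0,0,-0.25,0.055],[-0.002,-0.098,0.1,0,0,-0.25,0.055],[-0.002,-0.098,0.1,0,0,-0.25,0.055]]]'
python3 st.py .563 -.013 .001; python3 - <<'E'
from h import *
a=manip.camera("side");cv2.imwrite("pics/s10.png",cv2.resize(a[170:290,200:320],None,fx=5,fy=5,interpolation=2))
E
```

```text
clock: 17.4
position: [0.5634, -0.0199, 0.0505]
ee_rot: [-0.121, 0.993, -0.0, 0.001]
ft_force: [-0.3, 1.0, 0.4]
grip_width: 0.643
t 17.4 p [ 0.5634 -0.0199  0.0505] yang 1.8132 zax [ 0.001  0.    -1.   ] F [-0.3  1.   0.4] g 54.9 q7 [-0.29  0.38  0.29  1.83 -0.13  0.95  1.87]
tool delta [-0.0012  0.0068  0.0495]
```

View pics/s10.png

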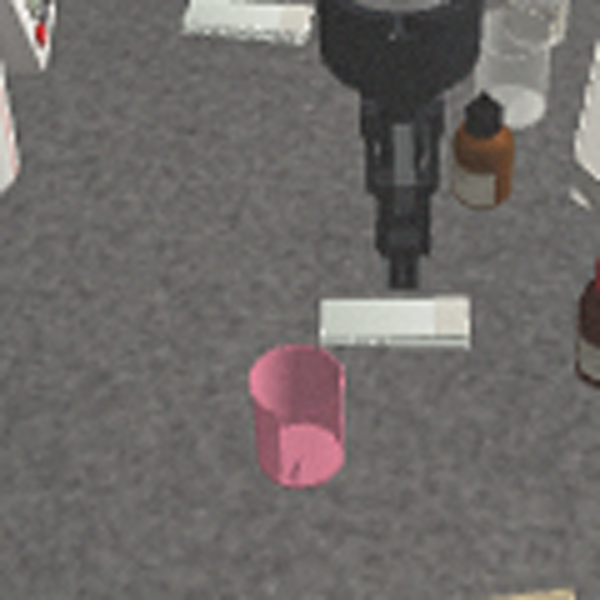

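```bash
python3 -m handwheel '[[[-0.001,0.006,0.015,0,0,0,0.055],[-0.001,0.006,0.035,0,0,0,0.055],[-0.001,0.006,0.035,0,0,0,0.055],[-0.001,0.006,0.035,0,0,0,0.055]]]'
python3 st.py .563 -.013 .001
```

```text
clock: 17.95
position: [0.5627, -0.0131, 0.0147]
ee_rot: [-0.121, 0.993, 0.0, 0.0]
ft_force: [0.3, -0.2, 0.0]
grip_width: 0.646
t 17.95 p [ 0.5627 -0.0131  0.0147] yang 1.8143 zax [ 0.001  0.    -1.   ] F [ 0.3 -0.2  0. ] g 55.2 q7 [-0.29  0.43  0.28  1.85 -0.15  0.88  1.87]
tool delta [-0.0004  0.      0.0137]
```

```bash
python3 -m handwheel '[[[0,0,0.008,0,0,0,0.055],[0,0,0.013,0,0,0,0.055],[0,0,0.013,0,0,0,0.055],[0,0,0.013,0,0,0,0.015],[0,0,0.013,0,0,0,0.015],[0,0,0.013,0,0,0,0.015],[0,0,0.013,0,0,0,0.015]]]' 30
python3 st.py .563 -.013 .1
```

```text
clock: 18.82
position: [0.5626, -0.0134, 0.0016]
ee_rot: [-0.121, 0.993, 0.0, 0.0]
ft_force: [-0.7, -1.5, 4.4]
grip_width: 0.29
t 18.82 p [ 0.5626 -0.0134  0.0016] yang 1.8139 zax [ 0.001  0.    -1.   ] F [-0.7 -1.5  4.4] g 24.8 q7 [-0.28  0.45  0.27  1.86 -0.15  0.86  1.88]
tool delta [-0.0005  0.0003 -0.0984]
```

```bash
python3 -m handwheel '[[[0,0,-0.02,0,0,0,0.015],[0,0,-0.06,0,0,0,0.015],[0,0,-0.11,0,0,0,0.015],[0,0,-0.13,0,0,0,0.015]]]'
python3 -m handwheel '[[[0.006,0.032,0,0,0,0.18,0.015],[0.012,0.064,0,0,0,0.36,0.015],[0.018,0.096,0,0,0,0.54,0.015],[0.024,0.128,0,0,0,0.72,0.015],[0.03,0.16,0,0,0,0.9,0.015],[0.036,0.192,0,0,0,1.08,0.015],[0.042,0.224,0,0,0,1.27,0.015],[0.047,0.254,0,0,0,1.454,0.015]]]'
python3 -m handwheel '[[[0,0,0.03,0,0,0,0.015],[0,0,0.05,0,0,0,0.015],[0,0,0.05,0,0,0,0.015]]]'
python3 st.py .456 .222 .036; python3 - <<'E'
from h import *
a=manip.camera("side");cv2.imwrite("pics/side11.png",a);cv2.imwrite("pics/s11.png",cv2.resize(a[220:370,230:380],None,fx=4,fy=4,interpolation=2))
E
```

```text
clock: 19.32
position: [0.5634, -0.0134, 0.1341]
ee_rot: [-0.121, 0.993, 0.0, 0.002]
ft_force: [-0.4, 0.7, -1.5]
grip_width: 0.296
clock: 20.32
position: [0.4547, 0.2228, 0.1311]
ee_rot: [0.571, 0.821, -0.0, -0.0]
ft_force: [0.1, -1.1, -0.5]
grip_width: 0.292
clock: 20.7
position: [0.4544, 0.2212, 0.08]
ee_rot: [0.569, 0.822, -0.002, -0.001]
ft_force: [0.7, -0.6, -0.1]
grip_width: 0.293
t 20.7 p [0.4544 0.2212 0.08  ] yang 0.3601 zax [-0.003 -0.002 -1.   ] F [ 0.7 -0.6 -0.1] g 25.0 q7 [-0.79  0.22  0.27  1.96 -0.07  0.98 -0.12]
tool delta [0.0002 0.0019 0.044 ]
```

View pics/s11.png

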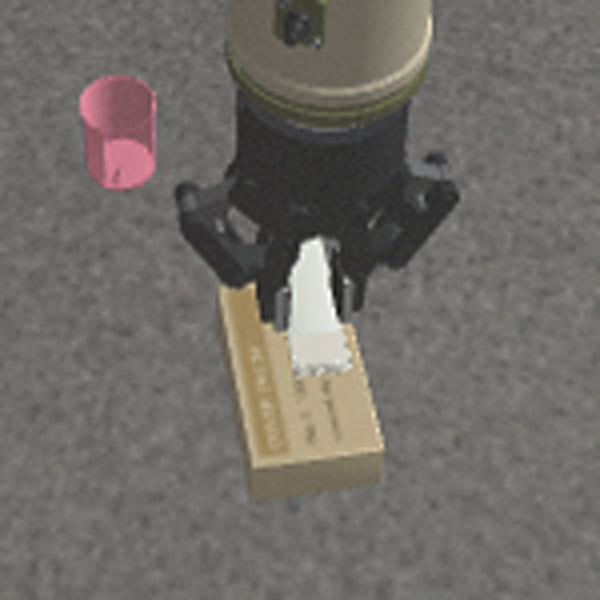

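```bash
python3 - <<'E'
from h import *
a=cv2.resize(cv2.imread("pics/side11.png"),None,fx=4,fy=4,interpolation=2)
p=[.4544,.2212]
outline(a,'side',box(*p,.36,.026,.076,.0795,.0885),(0,255,0))
outline(a,'side',box(.456,.2195,.355,.068,.112,0,.034),(255,0,0))
cv2.imwrite("pics/s12.png",a[220*4:370*4,230*4:380*4])
E
```

```text
(no output)
```

View pics/s12.png

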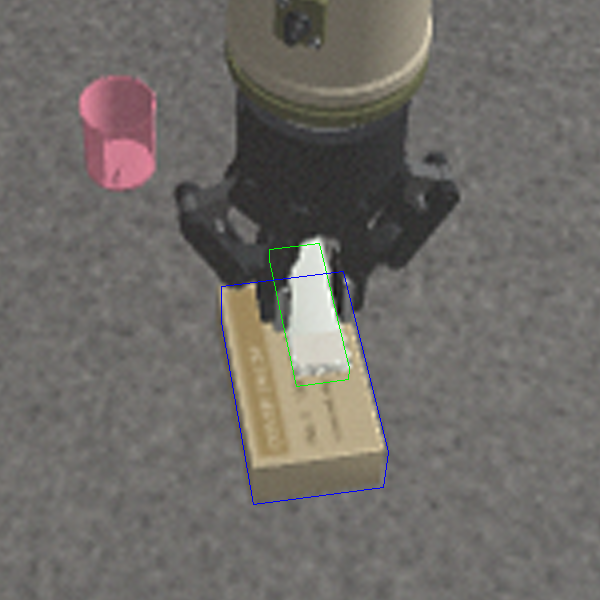

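```bash
python3 -m handwheel '[[[0,0.001,0.02,0,0,0,0.015],[0,0.001,0.038,0,0,0,0.015],[0,0.001,0.038,0,0,0,0.015],[0,0.001,0.038,0,0,0,0.015]]]'
python3 st.py .456 .222 .036
```

```text
clock: 21.25
position: [0.4572, 0.2225, 0.0445]
ee_rot: [0.569, 0.822, 0.001, 0.0]
ft_force: [0.8, -0.0, -0.6]
grip_width: 0.292
t 21.25 p [0.4572 0.2225 0.0445] yang 0.3598 zax [ 0.001  0.001 -1.   ] F [ 0.8 -0.  -0.6] g 24.9 q7 [-0.78  0.27  0.26  1.98 -0.09  0.9  -0.11]
tool delta [-0.0001 -0.0013  0.0085]
```

```bash
python3 -m handwheel '[[[0,-0.001,0.005,0,0,0,0.015],[0,-0.001,0.008,0,0,0,0.015],[0,-0.001,0.008,0,0,0,0.015]]]'
python3 st.py .456 .222 .036
```

```text
clock: 21.62
position: [0.4556, 0.222, 0.0356]
ee_rot: [0.569, 0.822, 0.0, -0.0]
ft_force: [-1.4, -1.2, 3.9]
grip_width: 0.293
t 21.62 p [0.4556 0.222  0.0356] yang 0.36 zax [ 0.  0. -1.] F [-1.4 -1.2  3.9] g 25.0 q7 [-0.78  0.29  0.26  1.99 -0.09  0.88 -0.1 ]
tool delta [-0.0001  0.0004 -0.0004]
```

```bash
python3 -m handwheel '[[[0,0,0,0,0,0,0.03],[0,0,0,0,0,0,0.045],[0,0,0,0,0,0,0.045],[0,0,-0.03,0,0,0,0.045],[0,0,-0.08,0,0,0,0.045],[0,0,-0.13,0,0,0,0.06],[0.05,0,-0.18,0,0,0,0.07],[0.1,0,-0.2,0,0,0,0.07]]]'
python3 -m handwheel '[[[0.05,0,0,0,0,0,0.07],[0.1,0,0,0,0,0,0.07],[0.15,0,0,0,0,0,0.07],[0.2,0,0,0,0,0,0.07],[0.2,0,0,0,0,0,0.07]]]'
python3 st.py ; python3 - <<'E'
from h import *
a=manip.camera("side");cv2.imwrite("pics/side13.png",a);b=manip.camera("top");cv2.imwrite("pics/top13.png",b)
cv2.imwrite("pics/s13.png",cv2.resize(b[150:300,130:380],(800,480),interpolation=2))
cv2.imwrite("pics/s13b.png",cv2.resize(a[120:370,150:380],None,fx=2.4,fy=2.4,interpolation=2))
E
python3 chk.py pics/top13.png
```

```text
clock: 22.62
position: [0.421, 0.3159, 0.2381]
ee_rot: [0.57, 0.821, 0.002, 0.0]
ft_force: [1.2, 1.4, -1.2]
grip_width: 0.819
clock: 23.25
position: [0.3464, 0.5062, 0.2343]
ee_rot: [0.566, 0.824, -0.001, -0.001]
ft_force: [0.1, -1.1, 0.0]
grip_width: 0.817
t 23.25 p [0.3464 0.5062 0.2343] yang 0.3664 zax [-0.002  0.    -1.   ] F [ 0.1 -1.1  0. ] g 69.8 q7 [-1.11  0.3   0.08  1.5  -0.03  1.35 -0.66]
(array([ 0.45713241, -0.19767137, -0.01644211]), np.float64(0.07638390406620787))
(array([ 0.45690208, -0.19791939, -0.01678918]), np.float64(0.06610009442870635))
(array([ 0.45689014, -0.197606  , -0.01946875]), np.float64(0.06486509970891086))
bottle 155 [ 0.5384 -0.1268] 0.07 tray frame mm [80.2 72.3]
bottle 139 [ 0.539 -0.127] 0.118 tray frame mm [80.8 72.2]
beaker 290 [ 0.5375 -0.1999] 0.076 tray frame mm [80.5 -0.7]
beaker 256 [ 0.5375 -0.1994] 0.141 tray frame mm [80.5 -0.3]
jar 264 [ 0.5348 -0.278 ] 0.101 tray frame mm [ 79.3 -78.9]
jar 249 [ 0.5358 -0.278 ] 0.086 tray frame mm [ 80.2 -78.9]
```

View pics/s13.png

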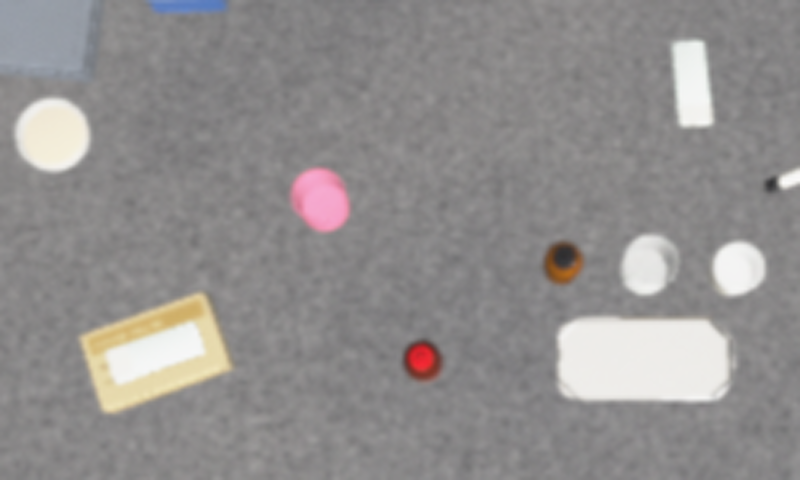

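View pics/s13b.png

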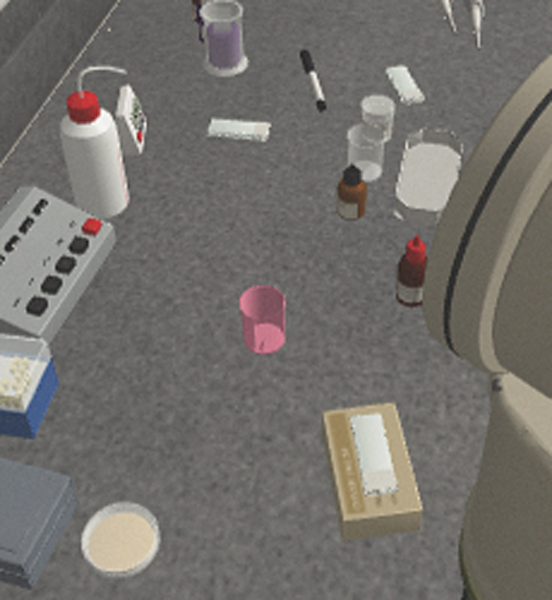

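```bash
python3 -c "
from workcell import manip
print(manip.hand_in())"
```

```text
the job is handed in; nothing more can be done
None
```

The staining place is set out and handed in at about 23 s of the allowed 102 s. I placed the short bottle, then the jar, then the beaker, and last laid the slides on the carton.

Measured in the last top view, in the tray frame:

| Part | Target x, y (mm) | Measured x, y (mm) |
|---|---|---|
| Short bottle | 80, 75 | about 80.5, 72 |
| Beaker | 80, 0 | about 80.5, −0.5 |
| Jar | 80, −75 | about 80, −79 |

- **Row:** all three stand upright. The jar sits about 4 mm and the bottle about 3 mm to the right of their marks. I left them, because the error is small and moving them again risked knocking the row.
- **Slides:** they lie flat and lengthwise on the middle of the carton's top, and both cameras show this.
- **Bystanders:** the near tall bottle, the dish and the pink beaker look unmoved. I did not check the two tall bottles at the back right closely; the arm did not go near them. The gripper was clear of everything at hand-in.
- **Disagreement:** the two cameras differed by about 3–5 mm (3 mm in x, 5 mm in y). I first split the difference; the later grasp positions suggested the top camera was closer, which probably explains the shift to the right. The tray's angle is uncertain by about 0.01 rad, and the row was not measured separately in the side view.

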